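Tap the stuck core down in the casting mould

TASK

The orange core of one casting mould is stuck, standing proud of its metal frame. Take the rubber-headed mallet by its handle and, with light downward taps on the two brass studs in turn, work the core down a little at a time so that it never tips far over and jams, until both studs are level with the rim of the frame. Then stand the mallet upright on the bench again and let go; leave the mould with the blue core alone and do not touch the orange core with the gripper.

Things in the scene. Friction and masses are not known exactly. Their poses are not given: they have to be found in the camera images.
- mallet_grip (a point): middle of the mallet's handle, 80 mm above its flat striking face; z points up the handle. The mallet is round and stands upright on that face: black rubber head 44 mm wide and 44 mm high, in line above it a light wooden handle 24 mm thick from 50 to 112 mm (end at 118 mm), 0.18 kg. Grip the handle here from above and tap with the face below
- stud_a (a point): top of a brass dome, 22 mm wide and 6 mm high, at the +y end of the orange core (bar 26 x 116 mm); z up, y from stud_b to stud_a, 92 mm apart. Starts 18 to 28 mm above the rim. A stud pressed with 7 to 15 N goes down and stays there; the other stays or lifts a little. The core jams if tipped over 8 degrees (one stud 13 mm lower); it starts tipped under 3
- stud_b (a point): top of the like dome at the core's -y end. The grey frame round the core, 66 x 150 mm, is fixed, rim 50 mm above the bench; its opening, 30 mm wide, is narrower than the mallet's face, so the rim stops the face when a stud is level with it. A fixed steel strap, 20 mm wide, 93 mm above the bench at its highest, bridges the core's middle, so only the ends can be tapped
- spare_stud (a point): top of the stud at the +y end of the blue core (46 mm from its middle) in the second mould, which is of the same shape; that core is already down, its studs level with the rim 50 mm above the bench. Leave it alone
Not all that is in view belongs to the job. Of the things that look like the part that bears mallet_grip, the largest one is meant.

How it is judged:
On the way, in this order (a step that is already met when the one before it is completed fails the run):
1. the mallet taps the orange core (contact force between mallet and core above 1 N), for 0.02 s.
2. both studs are down level with the rim (height (world z) of each of stud_a, stud_b below 0.056 m), for 0.1 s.
At the end, for the whole second after the job is handed in: Both stud tops of the orange core are within 6 mm above and 8 mm below the rim's height (50 mm above the bench); the mallet stands upright (within 10 degrees) on the bench, released and at rest (all of step 2 and height (world z) of each of stud_a, stud_b above 0.042 m and angle between mallet_grip's own z axis and vertical below 0.17 rad and height (world z) of mallet_grip below 0.088 m and linear speed of mallet below 0.02 m/s); the robot touches nothing.
It fails at once if the orange core is tipped more than 8 degrees (jammed) (angle between stud_a's own z axis and vertical above 0.14 rad).
It fails at once if the orange core is struck with more than 60 N (contact force between mallet and core above 60 N).
It fails at once if the gripper or arm pushes the orange core (contact force between any of the fingers, the arm and core above 2 N).
It fails at once if the blue core is moved by more than 5 mm (distance of spare_stud from where it was at the start of the episode above 0.005 m).
It also fails if it takes over 61 s, if anything falls off the work surface, if the arm or the gripper's body presses on something with over 40 N, if the wrist force passes 120 N, or if a joint passes its speed limit or range.

ROBOT

A 6-joint arm with a two-finger parallel gripper is mounted at the origin on a cart in front of the work surface, level with it; the furniture and walls round the work are solid. World frame = base frame: x ahead of the robot, y to its left, z up, the work surface at z = 0. Lengths are in m, angles in rad, forces in N, time in s.
With the tool pointing down it reaches from about 0.375 to 0.975 m from the base axis. Payload 3.8 kg.
Tool frame: the origin (TCP) lies at the very end of the fingers, on their centre line; the grasp point (between the pads) lies 19 mm behind it; z points along the fingers, y is the line along which they close (so a half turn about z gives the same grasp; the last joint's range is limited). The gripper opens to 85 mm and grips with 20 to 120 N. Pads are 22 mm wide; open, the fingers measure 114 mm over their backs; the gripper's body (76 mm by 85 mm) begins 54 mm behind the grasp point. The pads swing forward as they close: fully open they stand 13 mm farther back than shut.
Start: joints at [-1.356, 0.264, 1.604, -0, 1.274, -0.037], TCP at [0.168, -0.654, 0.231] pointing down, gripper open.
Joint ranges: [-2.63, 2.63], [-0.94, 2.18], [0.31, 2.57], [-1.31, 4.45], [0, 2.66], [-2.55, 2.55]. Speed limits (rad/s): [2.57, 2.57, 3.14, 3.14, 3.14, 3.14].

INTERFACE

Orientations are given as a rotation vector (axis times angle).
In Python, from workcell import read_state, read_camera, calibration, finish_job gives the robot as it stands.
- The arm moves only by the tool step_arm, never from a script. Its argument "commands" is a list of rows, each an object of numbers: "fingers": the gripper's target within -1 to 1 (shut at 1, half-way at 0, fully open at -1); "dx", "dy", "dz": the shift along the tool's x, y, z in m; "roll": the turn about the tool's z in degrees. In form: [{"fingers": .., "dx": .., "dy": .., "dz": .., "roll": ..}, ...]. A call has 1 to 8 rows; each row is the pose to reach, as a shift and turn from the pose commanded when the call began, along the tool's axes at that moment; what a row does not reach only later rows make up. A row lasts 1/8 s, in which the tool goes at most 62.5 mm and 10.7 degrees, less where a joint would pass 70% of its speed; a pose out of reach is approached as far as the arm can. A call with a gripper value outside its range is refused whole. The fingers move at their own pace and stop on an object; "squeeze" is the grip in N (left out, the last holds). Time passes only in rows, so rows that repeat a pose let the fingers close. It gives the time, the measured TCP pose, the force, the opening and the grip force at its end, in the units of the state.
- read_state(): the state, without advancing time (a new reading comes with each control period).
- read_camera(name): name is "scene" or "top"; returns (picture, depth): 480x640x3 uint8, blue, green, red; 480x640 float32, m along the optical axis (not along the pixel's ray), 0 where there is no reading.
- calibration(name): a dict with "intrinsics" (3x3 intrinsics, pixels), "world_to_cam" (4x4, takes a point from world to camera coordinates). Camera axes: x right, y up, looking along -z (the intrinsics and any distortion apply to the point x, -y, -z); pixel columns grow to the right and rows downward; lengths in m; the calibration is good to about 2 mm. A picture is of the moment at which its call begins. calibration takes no time and is no camera call.
- finish_job(): hands the job in; it is judged then, once.
The state is a dict: "time": time; "q": joint angles; "joint_vel": joint speeds; "joint_torque": joint torques, N m; "tool_pos": TCP position; "tcp_rot": TCP orientation; "wrist_force": force on the tool from outside, world axes, zero at the start; "torque": the same for the moment, N m; "width": opening from 0.0 (shut) to 1.0 (fully open); "grip_force": force on a finger pad.
Only numpy, scipy, OpenCV 4.12 (cv2) and the standard library are available. Lean on these libraries where they do the work, as an engineer would, in place of code of your own. Each camera call takes 0.05 s, during which the arm holds its last target. There are 200 camera calls.

## Working session

There is one attempt and no reset: what is moved stays moved. The work goes in short steps, Python scripts to look and compute and a tool call to move; the robot and the scene stay as the last step left them, time stands still between calls to the robot, and variables do not carry over. Pictures are saved under pics/ and viewed, at most 10 in all, crops included, and the job is handed in when it is done.

Besides the shell and the picture viewer there is one more tool, called after ">>>" by a JSON object that holds its "method" and its "body". step_arm: Moves the arm, as the interface text tells. Its arguments: {"type":"object","properties":{"commands":{"type":"array","items":{"type":"object","properties":{"fingers":{"type":"number"},"dx":{"type":"number"},"dy":{"type":"number"},"dz":{"type":"number"},"roll":{"type":"number"}}}},"squeeze":{"type":"number"}},"required":["commands"]}

```bash
mkdir -p pics; cat > h.py <<'E'
import numpy as np, cv2
from workcell import *
def grab(n,f=None):
    im,d=read_camera(n)
    if f: cv2.imwrite(f'pics/{f}.png',im)
    np.savez(f'{n}.npz',im=im,d=d); return im,d
def pts(n,d):
    c=calibration(n);K=np.array(c['intrinsics']);T=np.linalg.inv(np.array(c['world_to_cam']))
    v,u=np.mgrid[:480,:640]
    p=np.stack([(u-K[0,2])/K[0,0]*d,-(v-K[1,2])/K[1,1]*d,-d],-1)
    return p@T[:3,:3].T+T[:3,3]
E
python3 - <<'E'
from h import *
print(read_state())
for n in('top','scene'):
    grab(n,n+'0'); print(calibration(n))
E
```

```text
{'time': 0.0, 'q': array([-1.35589471e+00,  2.64781225e-01,  1.60539962e+00, -1.77012069e-05,
        1.27369950e+00, -3.68727913e-02]), 'joint_vel': array([ 0.00052048, -0.00111367, -0.00089212,  0.00052905, -0.00010879,
        0.00078779]), 'joint_torque': array([ 2.00439485e-03, -5.15106726e+01, -3.67317402e+01,  2.01888574e-04,
        1.31152302e-02, -1.03682967e-05]), 'tool_pos': array([ 0.16800926, -0.65298774,  0.22992928]), 'tcp_rot': array([-3.11447202e+00, -3.94164756e-01,  3.45673030e-04]), 'wrist_force': array([ 0.21314689, -0.27417063, -0.12407299]), 'torque': array([ 0.01128407,  0.02490218, -0.00243236]), 'grip_force': 0.0, 'width': 1.0003868460814622}
{'intrinsics': array([[591.77620264,   0.        , 325.07581099],
       [  0.        , 591.77620264, 250.0396517 ],
       [  0.        ,   0.        ,   1.        ]]), 'world_to_cam': array([[ 0.01745345, -0.99978249,  0.0114172 , -0.01484455],
       [ 0.99049634,  0.01884717,  0.13624163, -0.50673622],
       [-0.13642718,  0.00893081,  0.99060985, -0.93891354],
       [ 0.        ,  0.        ,  0.        ,  1.        ]])}
{'intrinsics': array([[598.48321997,   0.        , 311.37828242],
       [  0.        , 598.48321997, 233.21932456],
       [  0.        ,   0.        ,   1.        ]]), 'world_to_cam': array([[-0.69824296, -0.71573787, -0.01326932,  0.37608963],
       [ 0.53759821, -0.53651726,  0.65049011, -0.32970303],
       [-0.47269963,  0.44706658,  0.7593988 , -0.76552175],
       [ 0.        ,  0.        ,  0.        ,  1.        ]])}
```

View pics/top0.png

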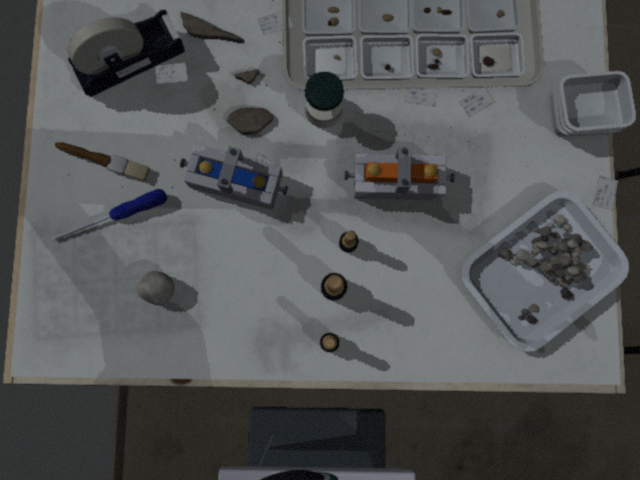

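View pics/scene0.png

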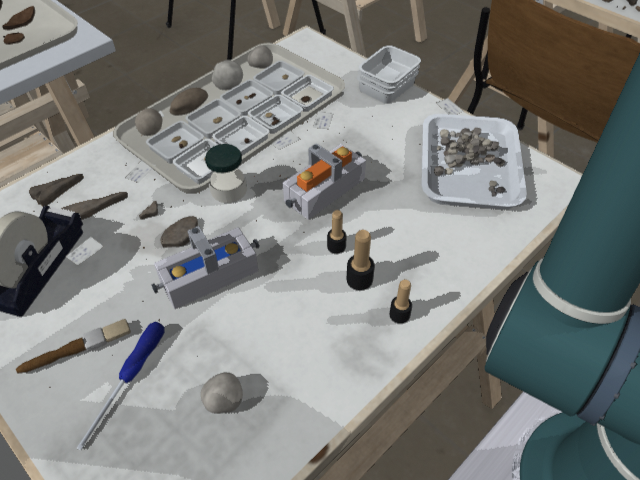

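The top view shows three mallet-like things at px (348,241), (334,286) and (330,343). The middle one looks largest in both views, at (361,262) in the scene view. The orange core has studs at about (374,171) and (430,172), and the blue mould is on the left. I'll confirm this with a crop and measure.

```bash
python3 - <<'E'
from h import *
from scipy import ndimage as nd
d=np.load('top.npz');im=d['im'];P=pts('top',d['d'])
cr=im[130:370,280:480]; cv2.imwrite('pics/crop.png',cv2.resize(cr,None,fx=2.5,fy=2.5))
hsv=cv2.cvtColor(im,cv2.COLOR_BGR2HSV)
for n in('top','scene'):
  dd=np.load(n+'.npz');im=dd['im'];P=pts(n,dd['d']);X,Y,Z=P[...,0],P[...,1],P[...,2]
  hsv=cv2.cvtColor(im,cv2.COLOR_BGR2HSV);H,S,V=cv2.split(hsv)
  ok=dd['d']>0
  print(n)
  # mallet candidates: tall clusters on x<0.55
  m=ok&(Z>0.05)&(Z<.16)&(X>.25)&(X<.62)&(abs(Y)<.2)
  l,k=nd.label(m)
  for i in range(1,k+1):
    q=P[l==i]
    if len(q)>25:
      t=q[q[:,2]>q[:,2].max()-.006]; print('tall',len(q),t.mean(0).round(4),np.ptp(t,0).round(3),q[:,2].max().round(4), np.argwhere(l==i).mean(0).round())
  # orange / brass
  for nm,lo,hi in(('orange',5,14),('brass',15,26)):
    m=ok&(H>=lo)&(H<=hi)&(S>130)&(V>90)&(Z>.03)&(X>.5)&(X<.85)&(abs(Y)<.3)
    l,k=nd.label(m)
    for i in range(1,k+1):
      q=P[l==i]
      if len(q)>15: print(nm,len(q),np.median(q,0).round(4),'max',np.percentile(q[:,2],95).round(4),np.argwhere(l==i).mean(0).round())
  for a,b in((.04,.057),(.085,.1)):
    m=ok&(Z>a)&(Z<b)&(X>.55)&(X<.75)&(Y<.02)&(Y>-.28)&(S<60)
    l,k=nd.label(m,np.ones((3,3)))
    for i in range(1,k+1):
      q=P[l==i]
      if len(q)>60: print('grey',a,len(q),np.median(q,0).round(4),cv2.minAreaRect(q[:,:2].astype(np.float32)))
E
```

```text
top
tall 714 [0.6064 0.1545 0.0925] [0.026 0.022 0.006] 0.0972 [187. 237.]
tall 555 [ 0.6097 -0.1286  0.0931] [0.018 0.018 0.006] 0.0972 [186. 391.]
tall 150 [ 0.6104 -0.1824  0.0515] [0.019 0.04  0.005] 0.0548 [188. 434.]
tall 135 [ 0.5228 -0.0451  0.0878] [0.016 0.016 0.006] 0.0913 [237. 350.]
tall 243 [ 0.4474 -0.0209  0.1191] [0.019 0.018 0.006] 0.1233 [284. 335.]
tall 104 [ 0.3563 -0.0157  0.0887] [0.014 0.014 0.006] 0.093 [343. 330.]
orange 40 [ 0.6332 -0.0709  0.0672] max 0.0713 [170. 367.]
orange 250 [ 0.6359 -0.1063  0.0687] max 0.0714 [170. 389.]
brass 39 [0.6412 0.1992 0.0488] max 0.0524 [166. 203.]
brass 72 [ 0.6376 -0.0778  0.0731] max 0.0769 [167. 372.]
brass 65 [ 0.6372 -0.1694  0.0717] max 0.0757 [169. 428.]
grey 0.04 1973 [ 0.6216 -0.1184  0.0505] ((0.6343609094619751, -0.1286732405424118), (0.15033340454101562, 0.06732503324747086), 89.44670104980469)
grey 0.085 522 [ 0.634  -0.1277  0.0909] ((0.6344643235206604, -0.1279658079147339), (0.019443169236183167, 0.06726674735546112), 89.71380615234375)
scene
tall 398 [ 0.6095 -0.1269  0.0912] [0.019 0.021 0.006] 0.0953 [
[... 336 characters left out ...]
.014 0.024 0.005] 0.0546 [277. 190.]
tall 247 [ 0.3557 -0.0138  0.0871] [0.016 0.015 0.006] 0.0901 [291. 404.]
orange 56 [ 0.6253 -0.1645  0.0675] max 0.0699 [155. 342.]
orange 376 [ 0.6316 -0.0984  0.0676] max 0.0705 [174. 313.]
brass 78 [ 0.6325 -0.1711  0.0718] max 0.0747 [151. 342.]
brass 86 [ 0.6324 -0.0797  0.0731] max 0.0766 [175. 306.]
brass 91 [0.6379 0.1955 0.0489] max 0.0514 [271. 178.]
grey 0.04 1118 [ 0.6118 -0.0962  0.0499] ((0.6322301030158997, -0.12755009531974792), (0.15209557116031647, 0.06946151703596115), 88.52995300292969)
grey 0.085 345 [ 0.6325 -0.126   0.0904] ((0.6342772245407104, -0.12778255343437195), (0.06706555187702179, 0.023102710023522377), 1.1136071681976318)
```

View pics/crop.png

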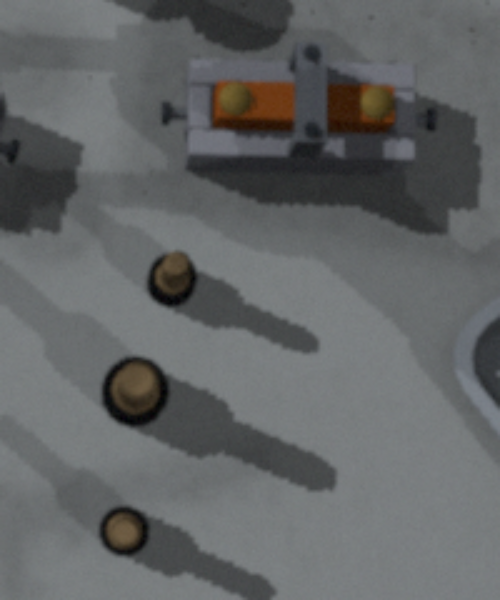

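The crop confirms it: of the three at px (348,241), (334,286) and (330,343), the middle one has the widest head and is about 118 mm tall, against about 90 mm for the others. So the mallet is at (0.447, -0.020), stud_a near (0.635, -0.080, 0.0765) and stud_b near (0.635, -0.172, 0.075). I'm moving above the mallet now.

>>> {"method": "step_arm", "body": {"commands": [{"fingers": -1, "dx": 0.428, "dy": -0.545, "dz": 0, "roll": 14.4}, {"fingers": -1, "dx": 0.428, "dy": -0.545, "dz": 0, "roll": 14.4}, {"fingers": -1, "dx": 0.428, "dy": -0.545, "dz": 0, "roll": 14.4}, {"fingers": -1, "dx": 0.428, "dy": -0.545, "dz": 0, "roll": 14.4}, {"fingers": -1, "dx": 0.428, "dy": -0.545, "dz": 0, "roll": 14.4}, {"fingers": -1, "dx": 0.428, "dy": -0.545, "dz": 0, "roll": 14.4}, {"fingers": -1, "dx": 0.428, "dy": -0.545, "dz": 0, "roll": 14.4}, {"fingers": -1, "dx": 0.428, "dy": -0.545, "dz": 0, "roll": 14.4}]}}

```text
time: 1.1
tool_pos: [0.3695, -0.194, 0.2311]
tcp_rot: [3.141, -0.0, 0.001]
wrist_force: [0.8, -0.7, -0.5]
width: 0.998
grip_force: 0.0
```

>>> {"method": "step_arm", "body": {"commands": [{"fingers": -1, "dx": 0.077, "dy": -0.174}, {"fingers": -1, "dx": 0.077, "dy": -0.174}, {"fingers": -1, "dx": 0.077, "dy": -0.174}, {"fingers": -1, "dx": 0.077, "dy": -0.174}, {"fingers": -1, "dx": 0.077, "dy": -0.174}, {"fingers": -1, "dx": 0.077, "dy": -0.174}]}}

```text
invalid input
```

>>> {"method": "step_arm", "body": {"commands": [{"fingers": -1, "dx": 0.077, "dy": -0.174, "dz": 0, "roll": 0}, {"fingers": -1, "dx": 0.077, "dy": -0.174, "dz": 0, "roll": 0}, {"fingers": -1, "dx": 0.077, "dy": -0.174, "dz": 0, "roll": 0}, {"fingers": -1, "dx": 0.077, "dy": -0.174, "dz": 0, "roll": 0}, {"fingers": -1, "dx": 0.077, "dy": -0.174, "dz": 0, "roll": 0}]}}

```text
time: 1.72
tool_pos: [0.4458, -0.0218, 0.2308]
tcp_rot: [3.141, 0.003, -0.002]
wrist_force: [-0.4, -0.3, -0.6]
width: 1.002
grip_force: 0.0
```

>>> {"method": "step_arm", "body": {"commands": [{"fingers": -1, "dx": 0.001, "dy": -0.001, "dz": 0.06, "roll": 0}, {"fingers": -1, "dx": 0.001, "dy": -0.001, "dz": 0.11, "roll": 0}, {"fingers": -1, "dx": 0.001, "dy": -0.001, "dz": 0.15, "roll": 0}, {"fingers": -1, "dx": 0.001, "dy": -0.001, "dz": 0.17, "roll": 0}, {"fingers": -1, "dx": 0.001, "dy": -0.001, "dz": 0.17, "roll": 0}, {"fingers": -1, "dx": 0.001, "dy": -0.001, "dz": 0.17, "roll": 0}]}}

```text
time: 2.48
tool_pos: [0.4478, -0.0222, 0.0622]
tcp_rot: [3.141, -0.002, 0.002]
wrist_force: [0.2, 0.0, 0.2]
width: 0.999
grip_force: 0.0
```

>>> {"method": "step_arm", "body": {"commands": [{"fingers": 1, "dx": 0, "dy": 0, "dz": 0, "roll": 0}, {"fingers": 1, "dx": 0, "dy": 0, "dz": 0, "roll": 0}, {"fingers": 1, "dx": 0, "dy": 0, "dz": 0, "roll": 0}, {"fingers": 1, "dx": 0, "dy": 0, "dz": 0, "roll": 0}, {"fingers": 1, "dx": 0, "dy": 0, "dz": 0, "roll": 0}, {"fingers": 1, "dx": 0, "dy": 0, "dz": 0, "roll": 0}, {"fingers": 1, "dx": 0, "dy": 0, "dz": 0, "roll": 0}, {"fingers": 1, "dx": 0, "dy": 0, "dz": 0, "roll": 0}], "squeeze": 80}}

```text
time: 3.48
tool_pos: [0.4476, -0.0209, 0.0618]
tcp_rot: [3.141, 0.001, 0.001]
wrist_force: [-1.8, -0.0, 5.3]
width: 0.258
grip_force: 78.4
```

>>> {"method": "step_arm", "body": {"commands": [{"fingers": 1, "dx": 0, "dy": 0, "dz": -0.04, "roll": 0}, {"fingers": 1, "dx": 0, "dy": 0, "dz": -0.09, "roll": 0}, {"fingers": 1, "dx": 0.0, "dy": 0.0, "dz": -0.12, "roll": 0}, {"fingers": 1, "dx": 0.06, "dy": 0.02, "dz": -0.12, "roll": 0}, {"fingers": 1, "dx": 0.12, "dy": 0.04, "dz": -0.12, "roll": 0}, {"fingers": 1, "dx": 0.17, "dy": 0.055, "dz": -0.12, "roll": 0}, {"fingers": 1, "dx": 0.187, "dy": 0.059, "dz": -0.12, "roll": 0}, {"fingers": 1, "dx": 0.187, "dy": 0.059, "dz": -0.12, "roll": 0}]}}

```text
time: 4.47
tool_pos: [0.6345, -0.08, 0.1795]
tcp_rot: [-3.141, -0.0, 0.004]
wrist_force: [-1.1, -0.8, -1.1]
width: 0.265
grip_force: 78.8
```

```bash
python3 - <<'E'
from h import *
im,d=grab('scene');cv2.imwrite('pics/s1.png',cv2.resize(im[60:300,200:500],None,fx=2.5,fy=2.5))
s=read_state();print(s['tool_pos'],s['wrist_force'],s['width'],s['grip_force'])
E
```

```text
[ 0.63340561 -0.07960021  0.1795817 ] [-0.52141782  0.39622792 -3.24115604] 0.2599188168168319 78.76543331345601
```

View pics/s1.png

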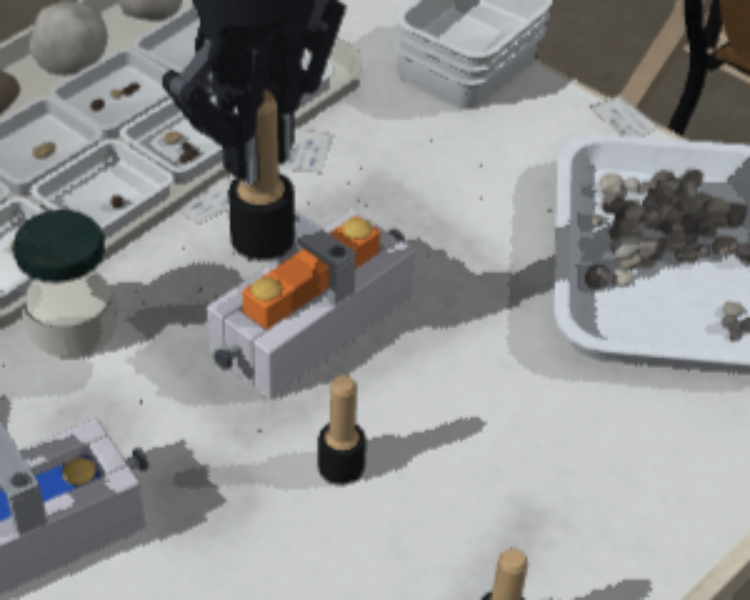

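The mallet hangs upright in the grip, directly over stud_a (crop px 265,288). I start the first gentle tap on stud_a.

>>> {"method": "step_arm", "body": {"commands": [{"fingers": 1, "dx": 0, "dy": 0, "dz": 0.02, "roll": 0}, {"fingers": 1, "dx": 0, "dy": 0, "dz": 0.033, "roll": 0}, {"fingers": 1, "dx": 0, "dy": 0, "dz": 0.036, "roll": 0}, {"fingers": 1, "dx": 0, "dy": 0, "dz": 0.038, "roll": 0}, {"fingers": 1, "dx": 0, "dy": 0, "dz": 0.04, "roll": 0}, {"fingers": 1, "dx": 0, "dy": 0, "dz": 0.042, "roll": 0}]}}

```text
time: 5.28
tool_pos: [0.6346, -0.0799, 0.1398]
tcp_rot: [3.141, 0.001, 0.002]
wrist_force: [-0.2, 0.2, -1.6]
width: 0.264
grip_force: 78.7
```

>>> {"method": "step_arm", "body": {"commands": [{"fingers": 1, "dx": 0, "dy": 0, "dz": 0.002, "roll": 0}, {"fingers": 1, "dx": 0, "dy": 0, "dz": 0.004, "roll": 0}]}}

```text
time: 5.52
tool_pos: [0.6346, -0.0799, 0.1357]
tcp_rot: [3.142, 0.001, 0.001]
wrist_force: [-1.3, 1.2, 5.0]
width: 0.26
grip_force: 79.3
```

>>> {"method": "step_arm", "body": {"commands": [{"fingers": 1, "dx": 0, "dy": 0, "dz": 0.002, "roll": 0}, {"fingers": 1, "dx": 0, "dy": 0, "dz": 0.004, "roll": 0}, {"fingers": 1, "dx": 0, "dy": 0, "dz": 0.005, "roll": 0}]}}

```text
time: 5.9
tool_pos: [0.6347, -0.0796, 0.1312]
tcp_rot: [-3.141, -0.001, -0.002]
wrist_force: [-1.7, 1.7, 4.9]
width: 0.26
grip_force: 79.4
```

>>> {"method": "step_arm", "body": {"commands": [{"fingers": 1, "dx": 0, "dy": 0, "dz": -0.045, "roll": 0}, {"fingers": 1, "dx": 0, "dy": 0, "dz": -0.045, "roll": 0}, {"fingers": 1, "dx": 0, "dy": 0.05, "dz": -0.045, "roll": 0}, {"fingers": 1, "dx": 0, "dy": 0.092, "dz": -0.045, "roll": 0}, {"fingers": 1, "dx": 0, "dy": 0.092, "dz": -0.045, "roll": 0}, {"fingers": 1, "dx": 0, "dy": 0.092, "dz": -0.02, "roll": 0}, {"fingers": 1, "dx": 0, "dy": 0.092, "dz": -0.011, "roll": 0}, {"fingers": 1, "dx": 0, "dy": 0.092, "dz": -0.009, "roll": 0}]}}

```text
time: 6.9
tool_pos: [0.6335, -0.171, 0.1378]
tcp_rot: [-3.141, -0.002, 0.004]
wrist_force: [0.8, -1.1, -1.7]
width: 0.26
grip_force: 79.2
```

>>> {"method": "step_arm", "body": {"commands": [{"fingers": 1, "dx": 0, "dy": 0, "dz": 0.002, "roll": 0}, {"fingers": 1, "dx": 0, "dy": 0, "dz": 0.004, "roll": 0}, {"fingers": 1, "dx": 0, "dy": 0, "dz": 0.006, "roll": 0}, {"fingers": 1, "dx": 0, "dy": 0, "dz": 0.008, "roll": 0}]}}

```text
time: 7.4
tool_pos: [0.6349, -0.172, 0.1327]
tcp_rot: [3.141, 0.001, 0.003]
wrist_force: [-1.2, 0.8, 4.4]
width: 0.261
grip_force: 79.7
```

>>> {"method": "step_arm", "body": {"commands": [{"fingers": 1, "dx": 0, "dy": 0, "dz": 0.002, "roll": 0}, {"fingers": 1, "dx": 0, "dy": 0, "dz": 0.004, "roll": 0}, {"fingers": 1, "dx": 0, "dy": 0, "dz": 0.006, "roll": 0}, {"fingers": 1, "dx": 0, "dy": 0, "dz": 0.007, "roll": 0}]}}

```text
time: 7.9
tool_pos: [0.635, -0.1723, 0.1255]
tcp_rot: [3.141, 0.001, 0.003]
wrist_force: [-1.2, -0.5, 3.9]
width: 0.264
grip_force: 79.8
```

```bash
cat > m.py <<'E'
from h import *
s=read_state();print(s['tool_pos'].round(4),s['wrist_force'].round(1))
im,d=grab('scene');P=pts('scene',d);Z=P[...,2]
H,S,V=cv2.split(cv2.cvtColor(im,cv2.COLOR_BGR2HSV))
for nm,lo,hi in(('orange',5,14),('brass',15,26)):
  for e,a,b in(('a',-.11,-.06),('b',-.20,-.145)):
    m=(d>0)&(H>=lo)&(H<=hi)&(S>130)&(V>70)&(Z>.03)&(Z<.09)&(abs(P[...,0]-.634)<.03)&(P[...,1]>a)&(P[...,1]<b)
    q=P[m]
    if len(q)>8: print(nm,e,len(q),np.median(q,0).round(4),np.percentile(q[:,2],95).round(4))
E
python3 m.py
```

```text
[ 0.635  -0.1723  0.1255] [-1.2 -0.5  3.9]
orange a 342 [ 0.6251 -0.0833  0.0648] 0.0712
orange b 29 [ 0.6217 -0.1687  0.0528] 0.0582
brass a 83 [ 0.6329 -0.0802  0.0746] 0.078
```

>>> {"method": "step_arm", "body": {"commands": [{"fingers": 1, "dx": 0, "dy": 0, "dz": -0.03, "roll": 0}, {"fingers": 1, "dx": 0, "dy": 0, "dz": -0.055, "roll": 0}, {"fingers": 1, "dx": 0, "dy": 0, "dz": -0.055, "roll": 0}]}}

```text
time: 8.32
tool_pos: [0.6359, -0.1723, 0.1811]
tcp_rot: [3.14, 0.001, 0.007]
wrist_force: [0.8, -1.4, -1.0]
width: 0.26
grip_force: 79.2
```

```bash
python3 m.py; python3 -c "
from h import *
im=np.load('scene.npz')['im'];cv2.imwrite('pics/s2.png',cv2.resize(im[80:240,250:450],None,fx=4,fy=3.75))"
```

```text
[ 0.6359 -0.1723  0.1811] [ 0.8 -1.4 -1. ]
orange a 341 [ 0.6247 -0.0831  0.0652] 0.0714
orange b 56 [ 0.6223 -0.1701  0.0556] 0.0605
brass a 82 [ 0.6322 -0.08    0.0746] 0.0781
brass b 65 [ 0.6315 -0.1708  0.0626] 0.0652
```

View pics/s2.png

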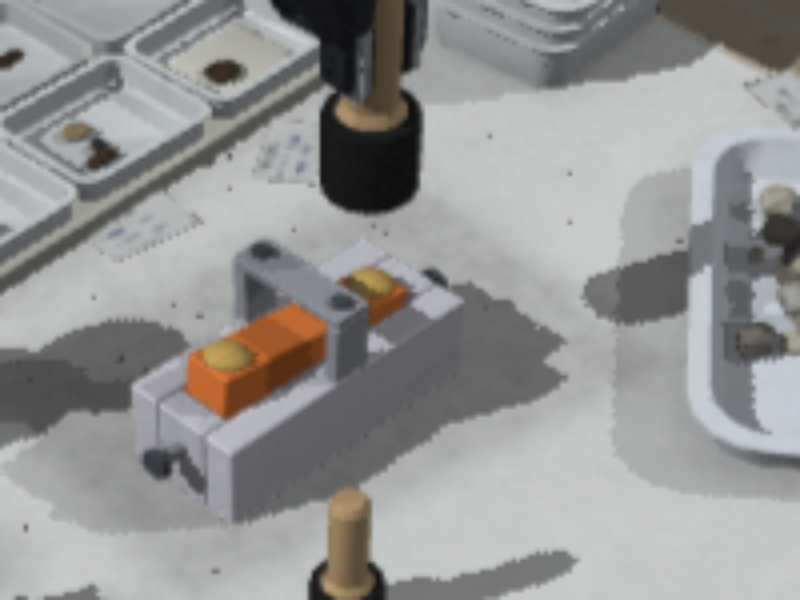

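The view shows stud_a (px 228,355) clearly higher than stud_b (px 370,280): b went down while a rose again, about 12 mm apart. From here I'll use smaller taps, starting with stud_a, and measure after each.

>>> {"method": "step_arm", "body": {"commands": [{"fingers": 1, "dx": 0, "dy": -0.05, "dz": 0, "roll": 0}, {"fingers": 1, "dx": -0.001, "dy": -0.092, "dz": 0, "roll": 0}, {"fingers": 1, "dx": -0.001, "dy": -0.092, "dz": 0, "roll": 0}, {"fingers": 1, "dx": -0.001, "dy": -0.092, "dz": 0.025, "roll": 0}, {"fingers": 1, "dx": -0.001, "dy": -0.092, "dz": 0.036, "roll": 0}, {"fingers": 1, "dx": -0.001, "dy": -0.092, "dz": 0.039, "roll": 0}, {"fingers": 1, "dx": -0.001, "dy": -0.092, "dz": 0.041, "roll": 0}, {"fingers": 1, "dx": -0.001, "dy": -0.092, "dz": 0.043, "roll": 0}]}}

```text
time: 9.38
tool_pos: [0.6338, -0.0803, 0.1376]
tcp_rot: [3.141, 0.0, 0.002]
wrist_force: [-2.4, -0.1, 4.5]
width: 0.264
grip_force: 79.8
```

```bash
python3 m.py
```

```text
[ 0.6338 -0.0803  0.1376] [-2.4 -0.1  4.5]
orange a 202 [ 0.6227 -0.0806  0.0588] 0.0683
orange b 60 [ 0.6222 -0.1688  0.0564] 0.0599
brass b 64 [ 0.632  -0.171   0.0625] 0.0657
```

>>> {"method": "step_arm", "body": {"commands": [{"fingers": 1, "dx": 0, "dy": 0, "dz": 0.002, "roll": 0}, {"fingers": 1, "dx": 0, "dy": 0, "dz": 0.004, "roll": 0}]}}

```text
time: 9.68
tool_pos: [0.6338, -0.0796, 0.1335]
tcp_rot: [-3.141, -0.001, -0.003]
wrist_force: [-2.8, 1.6, 5.0]
width: 0.26
grip_force: 80.0
```

```bash
python3 m.py
```

```text
[ 0.6338 -0.0796  0.1335] [-2.8  1.6  5. ]
orange a 152 [ 0.6226 -0.0826  0.0562] 0.0656
orange b 81 [ 0.6225 -0.1694  0.0579] 0.0622
brass b 74 [ 0.6314 -0.1713  0.0657] 0.068
```

>>> {"method": "step_arm", "body": {"commands": [{"fingers": 1, "dx": 0, "dy": 0, "dz": 0.002, "roll": 0}, {"fingers": 1, "dx": 0, "dy": 0, "dz": 0.004, "roll": 0}, {"fingers": 1, "dx": 0, "dy": 0, "dz": 0.006, "roll": 0}, {"fingers": 1, "dx": 0, "dy": 0, "dz": 0.008, "roll": 0}]}}

```text
time: 10.22
tool_pos: [0.6337, -0.079, 0.125]
tcp_rot: [-3.14, -0.001, -0.002]
wrist_force: [-2.3, 3.2, 5.7]
width: 0.259
grip_force: 80.0
```

```bash
python3 m.py
```

```text
[ 0.6337 -0.079   0.125 ] [-2.3  3.2  5.7]
orange a 78 [ 0.6228 -0.0995  0.0541] 0.0649
orange b 110 [ 0.6226 -0.1695  0.0613] 0.0654
brass b 81 [ 0.632  -0.1712  0.0685] 0.0713
```

>>> {"method": "step_arm", "body": {"commands": [{"fingers": 1, "dx": 0, "dy": 0, "dz": -0.05, "roll": 0}, {"fingers": 1, "dx": 0, "dy": 0, "dz": -0.05, "roll": 0}, {"fingers": 1, "dx": 0.001, "dy": 0.05, "dz": -0.05, "roll": 0}, {"fingers": 1, "dx": 0.001, "dy": 0.092, "dz": -0.05, "roll": 0}, {"fingers": 1, "dx": 0.001, "dy": 0.092, "dz": -0.05, "roll": 0}, {"fingers": 1, "dx": 0.001, "dy": 0.092, "dz": -0.02, "roll": 0}, {"fingers": 1, "dx": 0.001, "dy": 0.092, "dz": -0.011, "roll": 0}, {"fingers": 1, "dx": 0.001, "dy": 0.092, "dz": -0.008, "roll": 0}]}}

```text
time: 11.28
tool_pos: [0.6336, -0.1711, 0.1311]
tcp_rot: [-3.141, -0.002, 0.003]
wrist_force: [0.3, -0.2, -1.6]
width: 0.26
grip_force: 79.7
```

>>> {"method": "step_arm", "body": {"commands": [{"fingers": 1, "dx": 0, "dy": 0, "dz": 0.002, "roll": 0}, {"fingers": 1, "dx": 0, "dy": 0, "dz": 0.004, "roll": 0}, {"fingers": 1, "dx": 0, "dy": 0, "dz": 0.006, "roll": 0}, {"fingers": 1, "dx": 0, "dy": 0, "dz": 0.008, "roll": 0}, {"fingers": 1, "dx": 0, "dy": 0, "dz": 0.01, "roll": 0}]}}

```text
time: 11.9
tool_pos: [0.6346, -0.172, 0.1233]
tcp_rot: [3.141, 0.001, 0.002]
wrist_force: [-3.5, -0.4, 4.6]
width: 0.263
grip_force: 80.2
```

```bash
python3 m.py
```

```text
[ 0.6346 -0.172   0.1233] [-3.5 -0.4  4.6]
orange a 268 [ 0.6264 -0.0877  0.0599] 0.0639
orange b 22 [ 0.6217 -0.1672  0.0511] 0.0624
brass a 86 [ 0.632  -0.0807  0.067 ] 0.0702
```

>>> {"method": "step_arm", "body": {"commands": [{"fingers": 1, "dx": 0, "dy": 0, "dz": -0.05, "roll": 0}, {"fingers": 1, "dx": 0, "dy": 0, "dz": -0.05, "roll": 0}, {"fingers": 1, "dx": 0, "dy": -0.05, "dz": -0.05, "roll": 0}, {"fingers": 1, "dx": 0, "dy": -0.092, "dz": -0.05, "roll": 0}, {"fingers": 1, "dx": 0, "dy": -0.092, "dz": -0.05, "roll": 0}, {"fingers": 1, "dx": 0, "dy": -0.092, "dz": -0.02, "roll": 0}, {"fingers": 1, "dx": 0, "dy": -0.092, "dz": -0.011, "roll": 0}, {"fingers": 1, "dx": 0, "dy": -0.092, "dz": -0.008, "roll": 0}]}}

```text
time: 12.95
tool_pos: [0.6336, -0.0802, 0.1295]
tcp_rot: [-3.141, 0.0, 0.003]
wrist_force: [-1.4, 0.8, 1.3]
width: 0.264
grip_force: 79.9
```

>>> {"method": "step_arm", "body": {"commands": [{"fingers": 1, "dx": 0, "dy": 0, "dz": 0.002, "roll": 0}, {"fingers": 1, "dx": 0, "dy": 0, "dz": 0.004, "roll": 0}, {"fingers": 1, "dx": 0, "dy": 0, "dz": 0.006, "roll": 0}, {"fingers": 1, "dx": 0, "dy": 0, "dz": 0.008, "roll": 0}, {"fingers": 1, "dx": 0, "dy": 0, "dz": 0.01, "roll": 0}]}}

```text
time: 13.58
tool_pos: [0.6346, -0.0796, 0.1215]
tcp_rot: [-3.141, -0.001, -0.002]
wrist_force: [-3.6, 1.6, 5.6]
width: 0.26
grip_force: 80.3
```

```bash
python3 m.py
```

```text
[ 0.6346 -0.0796  0.1215] [-3.6  1.6  5.6]
orange a 50 [ 0.6229 -0.1021  0.0534] 0.0622
orange b 75 [ 0.6221 -0.1708  0.0581] 0.0619
brass b 79 [ 0.6323 -0.1716  0.0641] 0.0678
```

>>> {"method": "step_arm", "body": {"commands": [{"fingers": 1, "dx": 0, "dy": 0, "dz": -0.05, "roll": 0}, {"fingers": 1, "dx": 0, "dy": 0, "dz": -0.05, "roll": 0}, {"fingers": 1, "dx": 0, "dy": 0.05, "dz": -0.05, "roll": 0}, {"fingers": 1, "dx": 0, "dy": 0.092, "dz": -0.05, "roll": 0}, {"fingers": 1, "dx": 0, "dy": 0.092, "dz": -0.05, "roll": 0}, {"fingers": 1, "dx": 0, "dy": 0.092, "dz": -0.02, "roll": 0}, {"fingers": 1, "dx": 0, "dy": 0.092, "dz": -0.01, "roll": 0}, {"fingers": 1, "dx": 0, "dy": 0.092, "dz": -0.007, "roll": 0}]}}

```text
time: 14.62
tool_pos: [0.6337, -0.1711, 0.1264]
tcp_rot: [-3.141, -0.002, 0.003]
wrist_force: [-1.7, 0.6, 1.6]
width: 0.26
grip_force: 80.0
```

>>> {"method": "step_arm", "body": {"commands": [{"fingers": 1, "dx": 0, "dy": 0, "dz": 0.002, "roll": 0}, {"fingers": 1, "dx": 0, "dy": 0, "dz": 0.004, "roll": 0}, {"fingers": 1, "dx": 0, "dy": 0, "dz": 0.006, "roll": 0}, {"fingers": 1, "dx": 0, "dy": 0, "dz": 0.008, "roll": 0}, {"fingers": 1, "dx": 0, "dy": 0, "dz": 0.01, "roll": 0}]}}

```text
time: 15.25
tool_pos: [0.6347, -0.172, 0.1184]
tcp_rot: [3.141, 0.001, 0.002]
wrist_force: [-3.4, 0.3, 5.0]
width: 0.257
grip_force: 80.4
```

```bash
python3 m.py
```

```text
[ 0.6347 -0.172   0.1184] [-3.4  0.3  5. ]
orange a 224 [ 0.6274 -0.0885  0.0567] 0.0605
brass a 86 [ 0.6323 -0.0806  0.0636] 0.0667
```

>>> {"method": "step_arm", "body": {"commands": [{"fingers": 1, "dx": 0, "dy": 0, "dz": -0.053, "roll": 0}, {"fingers": 1, "dx": 0, "dy": 0, "dz": -0.053, "roll": 0}, {"fingers": 1, "dx": 0, "dy": -0.05, "dz": -0.053, "roll": 0}, {"fingers": 1, "dx": 0, "dy": -0.092, "dz": -0.053, "roll": 0}, {"fingers": 1, "dx": 0, "dy": -0.092, "dz": -0.053, "roll": 0}, {"fingers": 1, "dx": 0, "dy": -0.092, "dz": -0.02, "roll": 0}, {"fingers": 1, "dx": 0, "dy": -0.092, "dz": -0.011, "roll": 0}, {"fingers": 1, "dx": 0, "dy": -0.092, "dz": -0.008, "roll": 0}]}}

```text
time: 16.3
tool_pos: [0.6336, -0.0801, 0.1247]
tcp_rot: [-3.141, 0.0, 0.003]
wrist_force: [-2.6, 0.6, 3.0]
width: 0.264
grip_force: 80.1
```

>>> {"method": "step_arm", "body": {"commands": [{"fingers": 1, "dx": 0, "dy": 0, "dz": 0.002, "roll": 0}, {"fingers": 1, "dx": 0, "dy": 0, "dz": 0.004, "roll": 0}, {"fingers": 1, "dx": 0, "dy": 0, "dz": 0.006, "roll": 0}, {"fingers": 1, "dx": 0, "dy": 0, "dz": 0.008, "roll": 0}, {"fingers": 1, "dx": 0, "dy": 0, "dz": 0.01, "roll": 0}]}}

```text
time: 16.92
tool_pos: [0.6347, -0.0797, 0.1165]
tcp_rot: [-3.141, -0.0, -0.002]
wrist_force: [-3.5, 2.9, 5.7]
width: 0.262
grip_force: 80.4
```

```bash
python3 m.py
```

```text
[ 0.6347 -0.0797  0.1165] [-3.5  2.9  5.7]
orange a 28 [ 0.6243 -0.1057  0.0514] 0.0761
orange b 52 [ 0.6221 -0.1744  0.0541] 0.057
brass b 65 [ 0.6309 -0.173   0.0599] 0.0632
```

>>> {"method": "step_arm", "body": {"commands": [{"fingers": 1, "dx": 0, "dy": 0, "dz": -0.055, "roll": 0}, {"fingers": 1, "dx": 0, "dy": 0, "dz": -0.055, "roll": 0}, {"fingers": 1, "dx": 0, "dy": 0.05, "dz": -0.055, "roll": 0}, {"fingers": 1, "dx": 0, "dy": 0.092, "dz": -0.055, "roll": 0}, {"fingers": 1, "dx": 0, "dy": 0.092, "dz": -0.055, "roll": 0}, {"fingers": 1, "dx": 0, "dy": 0.092, "dz": -0.022, "roll": 0}, {"fingers": 1, "dx": 0, "dy": 0.092, "dz": -0.011, "roll": 0}, {"fingers": 1, "dx": 0, "dy": 0.092, "dz": -0.008, "roll": 0}]}}

```text
time: 17.98
tool_pos: [0.6337, -0.1711, 0.1222]
tcp_rot: [-3.141, -0.002, 0.003]
wrist_force: [-0.1, -0.3, -0.3]
width: 0.259
grip_force: 79.9
```

>>> {"method": "step_arm", "body": {"commands": [{"fingers": 1, "dx": 0, "dy": 0, "dz": 0.002, "roll": 0}, {"fingers": 1, "dx": 0, "dy": 0, "dz": 0.004, "roll": 0}, {"fingers": 1, "dx": 0, "dy": 0, "dz": 0.006, "roll": 0}, {"fingers": 1, "dx": 0, "dy": 0, "dz": 0.008, "roll": 0}, {"fingers": 1, "dx": 0, "dy": 0, "dz": 0.01, "roll": 0}]}}

```text
time: 18.6
tool_pos: [0.6348, -0.1721, 0.1146]
tcp_rot: [3.141, 0.001, 0.002]
wrist_force: [-2.8, 0.5, 5.1]
width: 0.261
grip_force: 80.5
```

```bash
python3 m.py
```

```text
[ 0.6348 -0.1721  0.1146] [-2.8  0.5  5.1]
orange a 171 [ 0.6298 -0.0935  0.0527] 0.0558
brass a 84 [ 0.6326 -0.0799  0.0578] 0.0612
```

>>> {"method": "step_arm", "body": {"commands": [{"fingers": 1, "dx": 0, "dy": 0, "dz": -0.057, "roll": 0}, {"fingers": 1, "dx": 0, "dy": 0, "dz": -0.057, "roll": 0}, {"fingers": 1, "dx": 0, "dy": -0.05, "dz": -0.057, "roll": 0}, {"fingers": 1, "dx": 0, "dy": -0.092, "dz": -0.057, "roll": 0}, {"fingers": 1, "dx": 0, "dy": -0.092, "dz": -0.057, "roll": 0}, {"fingers": 1, "dx": 0, "dy": -0.092, "dz": -0.022, "roll": 0}, {"fingers": 1, "dx": 0, "dy": -0.092, "dz": -0.012, "roll": 0}, {"fingers": 1, "dx": 0, "dy": -0.092, "dz": -0.009, "roll": 0}]}}

```text
time: 19.65
tool_pos: [0.6336, -0.0803, 0.1212]
tcp_rot: [-3.141, 0.0, 0.003]
wrist_force: [-0.9, -0.5, -1.5]
width: 0.262
grip_force: 80.0
```

>>> {"method": "step_arm", "body": {"commands": [{"fingers": 1, "dx": 0, "dy": 0, "dz": 0.002, "roll": 0}, {"fingers": 1, "dx": 0, "dy": 0, "dz": 0.004, "roll": 0}, {"fingers": 1, "dx": 0, "dy": 0, "dz": 0.006, "roll": 0}, {"fingers": 1, "dx": 0, "dy": 0, "dz": 0.008, "roll": 0}, {"fingers": 1, "dx": 0, "dy": 0, "dz": 0.009, "roll": 0}, {"fingers": 1, "dx": 0, "dy": 0, "dz": 0.01, "roll": 0}]}}

```text
time: 20.4
tool_pos: [0.6348, -0.0797, 0.1131]
tcp_rot: [-3.141, -0.001, -0.002]
wrist_force: [-2.3, 1.2, 4.7]
width: 0.259
grip_force: 80.5
```

```bash
python3 m.py
```

```text
[ 0.6348 -0.0797  0.1131] [-2.3  1.2  4.7]
orange a 20 [ 0.6252 -0.1065  0.0479] 0.0849
orange b 37 [ 0.6228 -0.1729  0.0511] 0.0544
brass b 62 [ 0.632  -0.1741  0.0563] 0.0594
```

>>> {"method": "step_arm", "body": {"commands": [{"fingers": 1, "dx": 0, "dy": 0, "dz": -0.058, "roll": 0}, {"fingers": 1, "dx": 0, "dy": 0, "dz": -0.058, "roll": 0}, {"fingers": 1, "dx": 0, "dy": 0.05, "dz": -0.058, "roll": 0}, {"fingers": 1, "dx": 0, "dy": 0.092, "dz": -0.058, "roll": 0}, {"fingers": 1, "dx": 0, "dy": 0.092, "dz": -0.058, "roll": 0}, {"fingers": 1, "dx": 0, "dy": 0.092, "dz": -0.022, "roll": 0}, {"fingers": 1, "dx": 0, "dy": 0.092, "dz": -0.011, "roll": 0}, {"fingers": 1, "dx": 0, "dy": 0.092, "dz": -0.008, "roll": 0}]}}

```text
time: 21.45
tool_pos: [0.6334, -0.171, 0.1188]
tcp_rot: [-3.141, -0.002, 0.004]
wrist_force: [-0.2, -0.1, -1.0]
width: 0.263
grip_force: 79.9
```

>>> {"method": "step_arm", "body": {"commands": [{"fingers": 1, "dx": 0, "dy": 0, "dz": 0.002, "roll": 0}, {"fingers": 1, "dx": 0, "dy": 0, "dz": 0.004, "roll": 0}, {"fingers": 1, "dx": 0, "dy": 0, "dz": 0.006, "roll": 0}, {"fingers": 1, "dx": 0, "dy": 0, "dz": 0.008, "roll": 0}, {"fingers": 1, "dx": 0, "dy": 0, "dz": 0.009, "roll": 0}]}}

```text
time: 22.08
tool_pos: [0.6351, -0.1722, 0.1126]
tcp_rot: [3.141, 0.001, 0.003]
wrist_force: [-1.4, 0.1, 4.7]
width: 0.263
grip_force: 80.5
```

```bash
python3 m.py
```

```text
[ 0.6351 -0.1722  0.1126] [-1.4  0.1  4.7]
orange a 143 [ 0.6323 -0.0968  0.0492] 0.0517
brass a 86 [ 0.6329 -0.0799  0.054 ] 0.0571
```

>>> {"method": "step_arm", "body": {"commands": [{"fingers": 1, "dx": 0, "dy": 0, "dz": -0.058, "roll": 0}, {"fingers": 1, "dx": 0, "dy": 0, "dz": -0.058, "roll": 0}, {"fingers": 1, "dx": 0, "dy": -0.05, "dz": -0.058, "roll": 0}, {"fingers": 1, "dx": 0, "dy": -0.092, "dz": -0.058, "roll": 0}, {"fingers": 1, "dx": 0, "dy": -0.092, "dz": -0.058, "roll": 0}, {"fingers": 1, "dx": 0, "dy": -0.092, "dz": -0.02, "roll": 0}, {"fingers": 1, "dx": 0, "dy": -0.092, "dz": -0.01, "roll": 0}, {"fingers": 1, "dx": 0, "dy": -0.092, "dz": -0.007, "roll": 0}]}}

```text
time: 23.12
tool_pos: [0.6334, -0.0802, 0.117]
tcp_rot: [-3.141, 0.0, 0.004]
wrist_force: [-0.2, 0.1, -1.9]
width: 0.26
grip_force: 79.9
```

>>> {"method": "step_arm", "body": {"commands": [{"fingers": 1, "dx": 0, "dy": 0, "dz": 0.002, "roll": 0}, {"fingers": 1, "dx": 0, "dy": 0, "dz": 0.004, "roll": 0}, {"fingers": 1, "dx": 0, "dy": 0, "dz": 0.006, "roll": 0}, {"fingers": 1, "dx": 0, "dy": 0, "dz": 0.007, "roll": 0}, {"fingers": 1, "dx": 0, "dy": 0, "dz": 0.008, "roll": 0}]}}

```text
time: 23.75
tool_pos: [0.6353, -0.08, 0.1119]
tcp_rot: [3.141, 0.001, 0.004]
wrist_force: [-2.6, 0.2, 10.8]
width: 0.263
grip_force: 81.2
```

```bash
python3 m.py
```

```text
[ 0.6353 -0.08    0.1119] [-2.6  0.2 10.8]
orange a 14 [ 0.626  -0.1052  0.0463] 0.0839
orange b 36 [ 0.6249 -0.1695  0.0488] 0.0508
brass b 51 [ 0.6299 -0.1743  0.0536] 0.0556
```

>>> {"method": "step_arm", "body": {"commands": [{"fingers": 1, "dx": 0, "dy": 0, "dz": -0.058, "roll": 0}, {"fingers": 1, "dx": 0, "dy": 0, "dz": -0.058, "roll": 0}, {"fingers": 1, "dx": 0, "dy": 0.05, "dz": -0.058, "roll": 0}, {"fingers": 1, "dx": 0, "dy": 0.092, "dz": -0.058, "roll": 0}, {"fingers": 1, "dx": 0, "dy": 0.092, "dz": -0.058, "roll": 0}, {"fingers": 1, "dx": 0, "dy": 0.092, "dz": -0.02, "roll": 0}, {"fingers": 1, "dx": 0, "dy": 0.092, "dz": -0.009, "roll": 0}, {"fingers": 1, "dx": 0, "dy": 0.092, "dz": -0.006, "roll": 0}]}}

```text
time: 24.8
tool_pos: [0.6334, -0.1709, 0.1148]
tcp_rot: [-3.141, -0.002, 0.004]
wrist_force: [0.4, -0.1, -1.4]
width: 0.262
grip_force: 80.0
```

>>> {"method": "step_arm", "body": {"commands": [{"fingers": 1, "dx": 0, "dy": 0, "dz": 0.002, "roll": 0}, {"fingers": 1, "dx": 0, "dy": 0, "dz": 0.004, "roll": 0}, {"fingers": 1, "dx": 0, "dy": 0, "dz": 0.005, "roll": 0}, {"fingers": 1, "dx": 0, "dy": 0, "dz": 0.006, "roll": 0}]}}

```text
time: 25.3
tool_pos: [0.6352, -0.1719, 0.1119]
tcp_rot: [3.141, 0.001, 0.004]
wrist_force: [-1.6, 1.3, 13.0]
width: 0.262
grip_force: 81.8
```

>>> {"method": "step_arm", "body": {"commands": [{"fingers": 1, "dx": 0, "dy": 0, "dz": -0.04, "roll": 0}, {"fingers": 1, "dx": 0, "dy": 0, "dz": -0.068, "roll": 0}, {"fingers": 1, "dx": 0, "dy": 0, "dz": -0.068, "roll": 0}]}}

```text
time: 25.68
tool_pos: [0.6362, -0.1726, 0.1809]
tcp_rot: [3.14, 0.001, 0.009]
wrist_force: [0.5, -0.3, -1.7]
width: 0.263
grip_force: 79.9
```

```bash
python3 m.py
```

```text
[ 0.6362 -0.1726  0.1809] [ 0.5 -0.3 -1.7]
orange a 121 [ 0.6331 -0.0975  0.0475] 0.0499
orange b 14 [ 0.6384 -0.1478  0.0454] 0.047
brass a 88 [ 0.6324 -0.0798  0.0518] 0.055
brass b 42 [ 0.6293 -0.1748  0.0494] 0.0516
```

>>> {"method": "step_arm", "body": {"commands": [{"fingers": 1, "dx": -0.001, "dy": -0.05, "dz": 0, "roll": 0}, {"fingers": 1, "dx": -0.001, "dy": -0.092, "dz": 0, "roll": 0}, {"fingers": 1, "dx": -0.001, "dy": -0.092, "dz": 0, "roll": 0}, {"fingers": 1, "dx": -0.001, "dy": -0.092, "dz": 0.04, "roll": 0}, {"fingers": 1, "dx": -0.001, "dy": -0.092, "dz": 0.06, "roll": 0}, {"fingers": 1, "dx": -0.001, "dy": -0.092, "dz": 0.064, "roll": 0}, {"fingers": 1, "dx": -0.001, "dy": -0.092, "dz": 0.066, "roll": 0}, {"fingers": 1, "dx": -0.001, "dy": -0.092, "dz": 0.068, "roll": 0}]}}

```text
time: 26.72
tool_pos: [0.6328, -0.0803, 0.112]
tcp_rot: [3.141, 0.0, -0.002]
wrist_force: [-7.6, 0.6, 14.3]
width: 0.265
grip_force: 81.5
```

>>> {"method": "step_arm", "body": {"commands": [{"fingers": 1, "dx": 0, "dy": 0, "dz": 0.001, "roll": 0}, {"fingers": 1, "dx": 0, "dy": 0, "dz": 0.002, "roll": 0}]}}

```text
time: 26.98
tool_pos: [0.633, -0.0803, 0.1119]
tcp_rot: [3.141, 0.0, -0.001]
wrist_force: [-10.4, 1.0, 19.8]
width: 0.26
grip_force: 82.0
```

>>> {"method": "step_arm", "body": {"commands": [{"fingers": 1, "dx": 0, "dy": 0, "dz": -0.04, "roll": 0}, {"fingers": 1, "dx": 0, "dy": 0, "dz": -0.07, "roll": 0}, {"fingers": 1, "dx": 0, "dy": 0, "dz": -0.07, "roll": 0}]}}

```text
time: 27.35
tool_pos: [0.6361, -0.0806, 0.1821]
tcp_rot: [3.14, 0.0, 0.013]
wrist_force: [0.3, -0.3, -2.3]
width: 0.259
grip_force: 80.0
```

```bash
python3 m.py
```

```text
[ 0.6361 -0.0806  0.1821] [ 0.3 -0.3 -2.3]
orange a 99 [ 0.6347 -0.1009  0.045 ] 0.0466
orange b 21 [ 0.6276 -0.1644  0.0447] 0.0469
brass a 84 [ 0.6327 -0.08    0.0491] 0.0519
brass b 43 [ 0.6293 -0.1745  0.0494] 0.0538
```

Both studs are level with the rim, so the mallet goes back to where it stood.

>>> {"method": "step_arm", "body": {"commands": [{"fingers": 1, "dx": -0.05, "dy": -0.016, "dz": 0, "roll": 0}, {"fingers": 1, "dx": -0.1, "dy": -0.032, "dz": 0, "roll": 0}, {"fingers": 1, "dx": -0.15, "dy": -0.048, "dz": 0, "roll": 0}, {"fingers": 1, "dx": -0.187, "dy": -0.059, "dz": 0, "roll": 0}, {"fingers": 1, "dx": -0.187, "dy": -0.059, "dz": 0.0, "roll": 0}, {"fingers": 1, "dx": -0.187, "dy": -0.059, "dz": 0.05, "roll": 0}, {"fingers": 1, "dx": -0.187, "dy": -0.059, "dz": 0.095, "roll": 0}, {"fingers": 1, "dx": -0.187, "dy": -0.059, "dz": 0.112, "roll": 0}]}}

```text
time: 28.4
tool_pos: [0.4435, -0.0209, 0.062]
tcp_rot: [-3.141, -0.0, 0.01]
wrist_force: [-0.3, 0.5, -2.0]
width: 0.259
grip_force: 79.9
```

>>> {"method": "step_arm", "body": {"commands": [{"fingers": 1, "dx": 0, "dy": 0, "dz": 0.003, "roll": 0}, {"fingers": 1, "dx": 0, "dy": 0, "dz": 0.005, "roll": 0}, {"fingers": 1, "dx": 0, "dy": 0, "dz": 0.006, "roll": 0}, {"fingers": 1, "dx": 0, "dy": 0, "dz": 0.006, "roll": 0}]}}

```text
time: 28.9
tool_pos: [0.4458, -0.0213, 0.0616]
tcp_rot: [3.141, 0.001, -0.005]
wrist_force: [-10.1, 0.2, 19.1]
width: 0.262
grip_force: 82.2
```

>>> {"method": "step_arm", "body": {"commands": [{"fingers": 1, "dx": 0, "dy": 0, "dz": -0.003, "roll": 0}, {"fingers": 1, "dx": 0, "dy": 0, "dz": -0.005, "roll": 0}, {"fingers": 1, "dx": 0, "dy": 0, "dz": -0.005, "roll": 0}], "squeeze": 20}}

```text
time: 29.28
tool_pos: [0.4463, -0.021, 0.0649]
tcp_rot: [-3.142, -0.001, 0.0]
wrist_force: [0.0, -0.9, -1.2]
width: 0.255
grip_force: 79.9
```

>>> {"method": "step_arm", "body": {"commands": [{"fingers": 1, "dx": 0, "dy": 0, "dz": 0.002, "roll": 0}, {"fingers": 1, "dx": 0, "dy": 0, "dz": 0.003, "roll": 0}, {"fingers": 1, "dx": 0, "dy": 0, "dz": 0.003, "roll": 0}]}}

```text
time: 29.65
tool_pos: [0.4459, -0.0209, 0.062]
tcp_rot: [-3.142, -0.001, 0.001]
wrist_force: [0.4, 1.0, -1.6]
width: 0.263
grip_force: 79.9
```

>>> {"method": "step_arm", "body": {"commands": [{"fingers": 0.3, "dx": 0, "dy": 0, "dz": 0, "roll": 0}, {"fingers": 0.2, "dx": 0, "dy": 0, "dz": 0, "roll": 0}, {"fingers": 0, "dx": 0, "dy": 0, "dz": 0, "roll": 0}, {"fingers": -0.5, "dx": 0, "dy": 0, "dz": 0, "roll": 0}, {"fingers": -1, "dx": 0, "dy": 0, "dz": 0, "roll": 0}, {"fingers": -1, "dx": 0, "dy": 0, "dz": 0, "roll": 0}, {"fingers": -1, "dx": 0, "dy": 0, "dz": 0, "roll": 0}, {"fingers": -1, "dx": 0, "dy": 0, "dz": 0, "roll": 0}]}}

```text
time: 30.65
tool_pos: [0.4462, -0.0209, 0.0623]
tcp_rot: [-3.142, -0.001, 0.0]
wrist_force: [0.2, 0.5, 0.7]
width: 1.0
grip_force: 0.0
```

>>> {"method": "step_arm", "body": {"commands": [{"fingers": -1, "dx": 0, "dy": 0, "dz": -0.03, "roll": 0}, {"fingers": -1, "dx": 0, "dy": 0, "dz": -0.08, "roll": 0}, {"fingers": -1, "dx": 0, "dy": 0, "dz": -0.14, "roll": 0}, {"fingers": -1, "dx": 0, "dy": 0, "dz": -0.18, "roll": 0}, {"fingers": -1, "dx": 0, "dy": 0, "dz": -0.18, "roll": 0}, {"fingers": -1, "dx": 0, "dy": 0, "dz": -0.18, "roll": 0}]}}

```text
time: 31.4
tool_pos: [0.4457, -0.0209, 0.2415]
tcp_rot: [-3.142, -0.001, 0.001]
wrist_force: [0.9, -0.4, -0.3]
width: 0.999
grip_force: 0.0
```

```bash
python3 m.py; python3 -c "
from h import *
im=np.load('scene.npz')['im'];cv2.imwrite('pics/s3.png',cv2.resize(im[80:380,200:500],None,fx=2,fy=2))"
```

```text
[ 0.4457 -0.0209  0.2415] [ 0.9 -0.4 -0.3]
orange a 99 [ 0.6352 -0.1001  0.0451] 0.047
brass a 83 [ 0.6321 -0.0801  0.0493] 0.0523
```

View pics/s3.png

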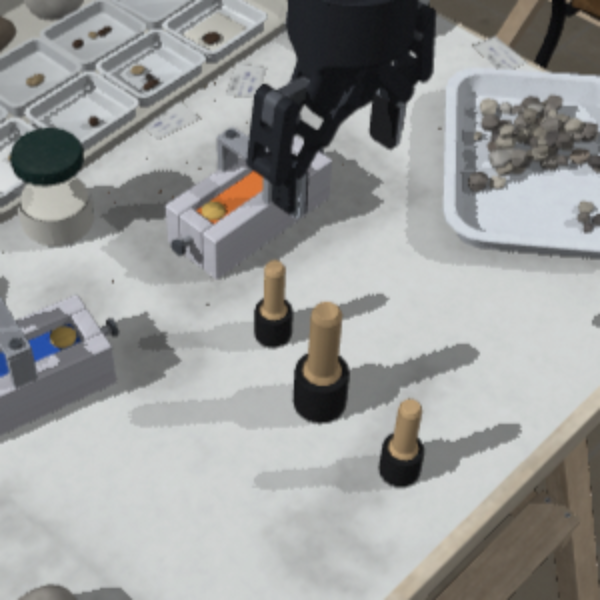

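The mallet stands upright at crop px (321,365), the orange core is down level with the rim (stud_a at 213,211), and the gripper is clear of everything.

```bash
python3 -c "
from workcell import *
print(finish_job())"
```

```text
the job is handed in; nothing more can be done
None
```

The job is handed in, with no verdict returned: by my measurements both orange studs are level with the rim (a about 51 mm, b about 51–52 mm) and the mallet stands upright and released, but an early tap tipped the core about 12 mm, near the 13 mm jam limit, so a tip failure there can't be ruled out.

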